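# Raise the camera stand to its second stop and hold it

## Task

The little camera stand on the side table is locked down: press the lock button on its collar fully in, then take the post by its round head and pull it straight up, through the first stop, to the second stop. Its clamp is slack and the post would sink again, so do not let go: finish while still gripping the head with the post fully extended. Leave the mug, the lantern and the grip ring where they are.

Things in the scene. Friction and masses are not known exactly. Their poses are not given: they have to be found in the camera images.
- camera_stand: Telescoping camera stand, fixed to the table. Round dark steel base disc 170 mm across and 14 mm high; black upright tube 32 mm across with a black collar (48 mm across) at its upper end, top at 115 mm. From the collar a 26 mm wide arm of the same height reaches 71 mm out to one side (the stand's own -x direction) and carries the lock button. Origin: on the table under the post's axis; z up. The stand may be turned any way about the vertical.
- button_top (a point): Centre of the top face of the lock button: a round bare steel button 22 mm across, upright on the end of the collar's arm, 55 mm from the post's axis. Unpressed its top is 127 mm above the table (12 mm above the arm); it is pressed straight down. Moves with the button.
- lock_button (a joint): Travel of the lock button in m: 0 = out (locked), 0.006 = fully in (unlocked). It needs about 3 N to move, stops hard at 6 mm, has no return spring and stays in where it is pushed. Until it is nearly fully in the post is blocked and rises no more than 1.5 mm.
- camera_post: The post, seen by its head: an upright aluminium cylinder 36 mm in diameter and 28 mm high on top of the post, with a thin cork pad and a screw stub 6 mm high on it. Origin at its centre, half-way up; with the post down that is 142 mm above the table, its underside 13 mm above the collar. Rises with the post.
- post_rise (a joint): How far the aluminium post (20 mm across) is pulled up, in m: 0 = down. At about 0.045 is the first stop, a sprung catch that gives way to a pull of about 4 N more than the weight (felt from 0.039 to 0.051); 0.090 is the second stop, a hard end of travel. The post weighs about 0.3 kg and sinks when let go. One dark ring comes out of the collar at each stop.
- mug: White ceramic mug, 80 mm across, 95 mm high, to be left alone. Origin under its centre.
- lantern: Aluminium lantern with glass sides and a small hinged door, 100 x 100 mm, 172 mm high, to be left alone. Origin under its centre.
- grip_ring: Hard silicone grip ring lying flat, 84 mm across, 24 mm high, to be left alone. Origin under its centre.
Things that resemble listed ones, but are neither listed nor needed, are in the scene too. Of the things shaped like the camera_stand, the steel one is meant.

How it is judged:
On the way, in this order (a step that is already met when the one before it is completed fails the run):
1. the lock button is pressed in while the post is still down (value of joint lock_button above 0.0045 m and value of joint post_rise below 0.01 m), for 0.1 s.
2. the post is pulled up by its head, past the first stop (value of joint post_rise above 0.055 m and contact force between the fingers and camera_post above 2 N and distance between the grasp point and camera_post below 0.04 m), for 0.1 s.
At the end, for the whole second after the job is handed in: The post is within 5 mm of its second stop (90 mm up) and at rest, the lock button is still in (over 4.5 mm), and the fingers grip the head (over 4 N, the grasp point within 40 mm of its centre) through the last second (value of joint post_rise above 0.085 m and velocity of joint post_rise between -0.01 and 0.01 m/s and value of joint lock_button above 0.0045 m and contact force between the fingers and camera_post above 4 N and distance between the grasp point and camera_post below 0.04 m); the arm keeps its last pose, push and grip.
It fails at once if a bystander is pushed more than 25 mm (distance of any of mug, lantern, grip_ring from where it was at the start of the episode above 0.025 m).
It fails at once if a bystander is tipped (angle between any of mug, lantern's own z axis and vertical above 0.35 rad).
It also fails if it takes over 45 s, if anything falls off the work surface, if the arm or the gripper's body presses on something with over 40 N, if the wrist force passes 120 N, or if a joint passes its speed limit or range.

## Robot

A 6-joint arm with a two-finger parallel gripper is mounted at the origin on the work surface. World frame = base frame: x ahead of the robot, y to its left, z up, the work surface at z = 0. Lengths are in m, angles in rad, forces in N, time in s.
With the tool pointing down it reaches from about 0.375 to 0.925 m from the base axis. Payload 5.7 kg.
Tool frame: the origin (TCP) lies at the very end of the fingers, on their centre line; the grasp point (between the pads) lies 19 mm behind it (arm.grip_depth is the z of the grasp point in the tool frame, in m); z points along the fingers, y is the direction in which the jaws open and shut (so a half turn about z gives the same grasp; the last joint's range is limited). The gripper opens to 88 mm and grips with 3 to 60 N. Pads are 20 mm wide; open, the fingers measure 115 mm over their backs; the gripper's body (75 mm by 178 mm) begins 61 mm behind the grasp point.
Start: joints at [-1.416, 0.359, 1.51, -0, 1.272, -0.115], TCP at [0.16, -0.578, 0.223] pointing down, gripper open.
Joint ranges: [-2.97, 2.97], [-1.01, 2.36], [0.21, 2.38], [-0.96, 4.11], [0.2, 2.71], [-2.98, 2.98]. Speed limits (rad/s): [2.39, 2.39, 3.14, 3.14, 3.14, 3.14].

## Interface

Orientations are given as a unit quaternion [x, y, z, w].
In Python, from bench import telemetry, snapshot, order, arm gives the robot as it stands. The module is installed in compiled form; this text tells all that it offers.
- The arm moves only by the shell command python3 -m pendant 'ROWS' [FORCE]. ROWS is JSON, a list of rows, each an object of numbers: "jaw": the closure in counts, from 0 (fully open) to 255 (shut); "dx", "dy", "dz": the shift along the tool's x, y, z in cm; "yaw": the turn about the tool's z in rad. A call has 1 to 8 rows; each row shifts and turns the pose as measured when the row begins, along the tool's axes as they then stand; what a row does not reach is not made up. A row lasts 1/8 s, in which the tool goes at most 62.5 mm and 10.7 degrees, less where a joint would pass 70% of its speed; a pose out of reach is approached as far as the arm can. A call with a gripper value outside its range is refused whole. The fingers move at their own pace and stop on an object; FORCE is the grip in N (left out, the last holds). Time passes only in rows, so rows that do not move let the fingers close. It gives the time, the measured TCP pose, the force and the opening at its end, in the units of the state.
- telemetry.state(): the state, without advancing time (a new reading comes with each control period).
- snapshot(name): name is "scene" or "top" or "wrist"; returns a dict with "color" (400x640x3 uint8, blue, green, red), "K" (3x3 intrinsics, pixels), "R" (3x3) and "t" (3): a world point X has camera coordinates R X + t; the wrist camera has in their place "mount" (4x4, takes a point from camera to tool coordinates, whose origin is the TCP and whose axes are the flange's). Camera axes: x right, y down, z forward; pixel columns grow to the right and rows downward; lengths in m; the calibration is good to about 2 mm. A picture is of the moment at which its call begins: read the wrist's pose just before it. There is no depth.
- order.hand_in(): hands the job in, once; it reports no verdict.
The state is a dict: "t": time; "qpos": joint angles; "joint_vel": joint speeds; "joint_torque": joint torques, N m; "position": TCP position; "ee_rot": TCP orientation; "force": force on the tool from outside, world axes, zero at the start; "moment": the same for the moment, N m; "width": finger opening in m.
Only numpy, scipy, OpenCV 4.12 (cv2) and the standard library are available. Lean on these libraries where they do the work, as an engineer would, in place of code of your own. Each camera call takes 0.05 s, during which the arm holds its last target. There are 200 camera calls.

## Working session

There is one attempt and no reset: what is moved stays moved. The work goes in short steps, Python scripts to look and compute and a shell command to move; the robot and the scene stay as the last step left them, time stands still between calls to the robot, and variables do not carry over. Pictures are saved under pics/ and viewed, about 8 in all and at most 12, crops included, and the job is handed in when it is done.

```bash
mkdir -p pics; cat > h.py <<'E'
import numpy as np, cv2
from bench import telemetry, snapshot, order, arm
from scipy.spatial.transform import Rotation as Ro
def ray(s,u,v,z):
    d=np.linalg.inv(s["K"])@[u,v,1]
    if "mount" in s:
        st=s["st"];Rt=Ro.from_quat(st["ee_rot"]).as_matrix();M=np.array(s["mount"])
        c=Rt@M[:3,3]+st["position"]; d=Rt@M[:3,:3]@d
    else:
        c=-np.array(s["R"]).T@s["t"]; d=np.array(s["R"]).T@d
    return c+d*(z-c[2])/d[2]
def proj(s,X):
    p=s["K"]@(np.array(s["R"])@X+s["t"]); return p[:2]/p[2]
def snap(n):
    st=telemetry.state(); s=snapshot(n); s["st"]=st; return s
E
python3 - <<'E'
from h import *
for n in("scene","top"):
    s=snap(n);cv2.imwrite(f"pics/{n}0.png",s["color"]);np.savez(f"{n}0.npz",**{k:s[k] for k in("color","K","R","t")})
print(telemetry.state())
E
```

```text
{'t': 0.1, 'qpos': array([-1.41611757e+00,  3.59469800e-01,  1.51132146e+00,  1.06933083e-05,
        1.27249882e+00, -1.15094908e-01]), 'joint_vel': array([-0.0007281 , -0.00196291, -0.00390145,  0.0009352 , -0.00080058,
        0.00138865]), 'joint_torque': array([-6.03836779e-04, -5.16360641e+01, -2.71406311e+01,  6.76078512e-02,
        2.76997505e-02, -3.13059479e-05]), 'position': array([ 0.15981049, -0.57767796,  0.22187277]), 'ee_rot': array([ 9.90916411e-01,  1.34476563e-01, -1.16883099e-05, -8.48644982e-04]), 'force': array([-0.31415971, -0.33340169, -0.38878993]), 'moment': array([-0.05878268, -0.00525441, -0.04983143]), 'width': 0.08739126829852426}
```

View pics/scene0.png

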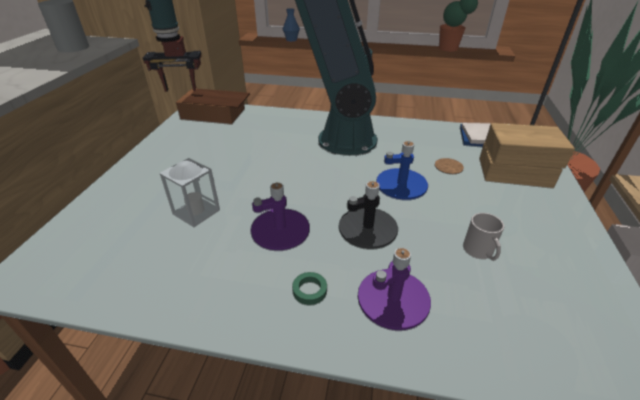

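View pics/top0.png

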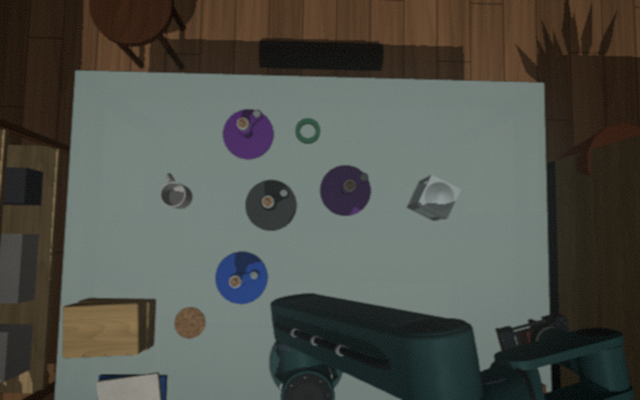

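Four stands are visible in the top view: violet (248,134), dark purple (345,190), blue (242,277) and dark grey (270,205). Only the grey one has a dark steel disc with a black tube and collar, so it fits. I'll check it in an enlarged crop and measure it.

```bash
python3 - <<'E'
from h import *
t=np.load("top0.npz");s=np.load("scene0.npz")
a=cv2.resize(t["color"][165:240,235:325],(540,450),interpolation=cv2.INTER_CUBIC)
b=cv2.resize(s["color"][170:250,335:405],(394,450),interpolation=cv2.INTER_CUBIC)
cv2.imwrite("pics/crop1.png",cv2.resize(np.hstack([a[:,:400],b]),None,fx=1,fy=1))
hsv=cv2.cvtColor(t["color"],cv2.COLOR_BGR2HSV)
g=cv2.cvtColor(t["color"],cv2.COLOR_BGR2GRAY)
m=((g<95)).astype(np.uint8);m[:170]=0;m[238:]=0;m[:,:238]=0;m[:,305:]=0
c=max(cv2.findContours(m,0,2)[0],key=cv2.contourArea);e=cv2.fitEllipse(c);print(e,ray(t,*e[0],.014))
for n,u,v,z in(("head",267,202,.156),("btn",284,193,.127)):print(n,ray(t,u,v,z))
for n,u,v,z in(("head",372,184,.160),("btn",353,203,.127)):print(n,ray(s,u,v,z))
for n,u,v,z in(("violethead",243,124,.156),("purple",350,186,.156),("blue",235,282,.156),("mug",176,195,.05),("ring",308,131,.02),("lant",437,195,.1)):print(n,ray(t,u,v,z))
E
```

```text
((270.5979309082031, 204.85386657714844), (50.31803512573242, 50.751346588134766), 68.01371002197266) [0.50399428 0.12726343 0.014     ]
head [0.5022949  0.12833984 0.156     ]
btn [0.53317008 0.07951086 0.127     ]
head [0.50817932 0.1287773  0.16      ]
btn [0.55545649 0.08673831 0.127     ]
violethead [0.73729767 0.20721786 0.156     ]
purple [ 0.5557261  -0.11931377  0.156     ]
blue [0.26462988 0.21572389 0.156     ]
mug [0.52681787 0.428057   0.05      ]
ring [0.7524789  0.00919026 0.02      ]
lant [ 0.53971026 -0.39874892  0.1       ]
```

View pics/crop1.png

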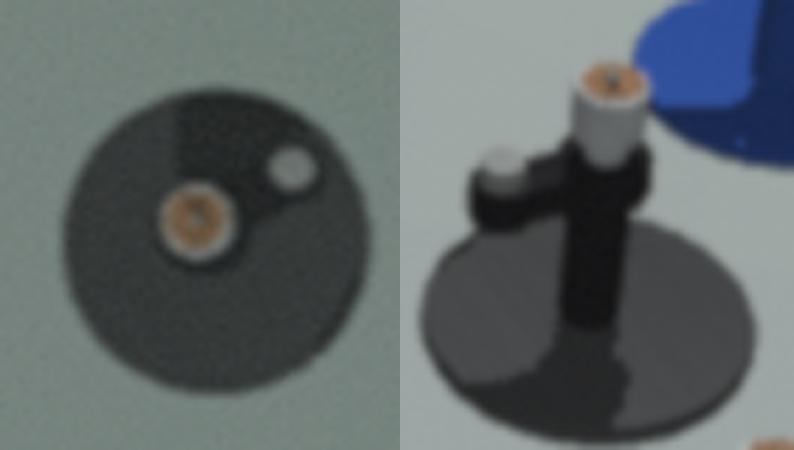

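The crop confirms the target: a dark steel disc with a black collar and arm, head at top (267.5,201.7) and button at top (283.7,193). That puts the post axis at about (0.503, 0.128) and the button at about (0.533, 0.081). I'll go above the button with the jaws closed.

```bash
python3 -m pendant '[{"jaw":255,"dz":-5},{"dx":3.8,"dy":-3.8,"jaw":255},{"dx":3.8,"dy":-3.8,"jaw":255},{"dx":3.8,"dy":-3.8,"jaw":255},{"dx":3.8,"dy":-3.8,"jaw":255},{"dx":3.8,"dy":-3.8,"jaw":255},{"dx":3.8,"dy":-3.8,"jaw":255},{"dx":3.8,"dy":-3.8,"jaw":255}]' 20
cat >> h.py <<'E'
def todo(X,ang):
    st=telemetry.state();R=Ro.from_quat(st["ee_rot"]).as_matrix()
    a=np.arctan2(R[1,0],R[0,0]); y=-(np.radians(ang)-a)
    print("cm",np.round(R.T@(np.array(X)-st["position"])*100,2),"yaw",round((y+np.pi)%(2*np.pi)-np.pi,3),"pos",st["position"].round(4),"z",R[:,2].round(3),"q",st["qpos"].round(2),"F",st["force"].round(1),"w",round(st["width"],4),"t",st["t"])
E
python3 -c "
from h import *
todo([.533,.081,.25],122)"
```

```text
cm [ 53.52 -53.54  -2.71] yaw -1.86 pos [ 0.1598 -0.5777  0.2219] z [-0.     0.002 -1.   ] q [-1.42  0.36  1.51  0.    1.27 -0.12] F [-0.3 -0.3 -0.4] w 0.0874 t 0.1invalid input at $[0]: expected keys jaw, dx, dy, dz, yaw
```

All five keys are required in every row.

```bash
python3 -m pendant '[{"jaw":255,"dx":0,"dy":0,"dz":-5,"yaw":0},{"jaw":255,"dx":3.8,"dy":-3.8,"dz":0,"yaw":0},{"jaw":255,"dx":3.8,"dy":-3.8,"dz":0,"yaw":0},{"jaw":255,"dx":3.8,"dy":-3.8,"dz":0,"yaw":0},{"jaw":255,"dx":3.8,"dy":-3.8,"dz":0,"yaw":0},{"jaw":255,"dx":3.8,"dy":-3.8,"dz":0,"yaw":0},{"jaw":255,"dx":3.8,"dy":-3.8,"dz":0,"yaw":0},{"jaw":255,"dx":3.8,"dy":-3.8,"dz":0,"yaw":0}]' 20
python3 -c "
from h import *
todo([.533,.081,.25],122)"
```

```text
t: 1.1
position: [0.3487, -0.2434, 0.2717]
ee_rot: [0.991, 0.131, 0.0, -0.002]
force: [0.3, -0.6, -0.0]
width: 0.0113
cm [ 26.21 -26.54   2.32] yaw -1.867 pos [ 0.3487 -0.2434  0.2717] z [ 0.     0.005 -1.   ] q [-0.78  0.05  1.79  0.    1.3   0.53] F [ 0.3 -0.6 -0. ] w 0.0113 t 1.1
```

```bash
python3 -m pendant '[{"jaw":255,"dx":3.8,"dy":-3.8,"dz":0,"yaw":0},{"jaw":255,"dx":3.8,"dy":-3.8,"dz":0,"yaw":0},{"jaw":255,"dx":3.8,"dy":-3.8,"dz":0,"yaw":0},{"jaw":255,"dx":3.8,"dy":-3.8,"dz":0,"yaw":0},{"jaw":255,"dx":3.8,"dy":-3.8,"dz":0,"yaw":0},{"jaw":255,"dx":3.8,"dy":-3.8,"dz":0,"yaw":0},{"jaw":255,"dx":3.4,"dy":-3.7,"dz":0,"yaw":0},{"jaw":255,"dx":0,"dy":0,"dz":0,"yaw":-0.18}]' 
python3 -m pendant '[{"jaw":255,"dx":0,"dy":0,"dz":0,"yaw":-0.185},{"jaw":255,"dx":0,"dy":0,"dz":0,"yaw":-0.185},{"jaw":255,"dx":0,"dy":0,"dz":0,"yaw":-0.185},{"jaw":255,"dx":0,"dy":0,"dz":0,"yaw":-0.185},{"jaw":255,"dx":0,"dy":0,"dz":0,"yaw":-0.185},{"jaw":255,"dx":0,"dy":0,"dz":0,"yaw":-0.185},{"jaw":255,"dx":0,"dy":0,"dz":0,"yaw":-0.185},{"jaw":255,"dx":0,"dy":0,"dz":0,"yaw":-0.185}]' 
python3 - <<'E'
from h import *
s=snap("wrist");cv2.imwrite("pics/wrist1.png",s["color"])
np.savez("wrist1.npz",color=s["color"],K=s["K"],mount=s["mount"],p=s["st"]["position"],r=s["st"]["ee_rot"])
todo([.533,.081,.25],122)
E
```

```text
t: 2.1
position: [0.5373, 0.096, 0.2715]
ee_rot: [0.975, 0.223, 0.0, -0.002]
force: [-0.2, -0.4, -0.8]
width: 0.0006
t: 3.1
position: [0.5344, 0.0976, 0.2674]
ee_rot: [0.562, 0.827, -0.001, -0.005]
force: [0.2, -0.4, -0.4]
width: 0.0003
cm [-1.5  -0.73  1.73] yaw -0.173 pos [0.5343 0.0976 0.2674] z [-0.01   0.004 -1.   ] q [ 0.05  0.24  1.56  0.    1.34 -0.34] F [ 0.8 -0.2  0.8] w 0.0006 t 3.15
```

View pics/wrist1.png

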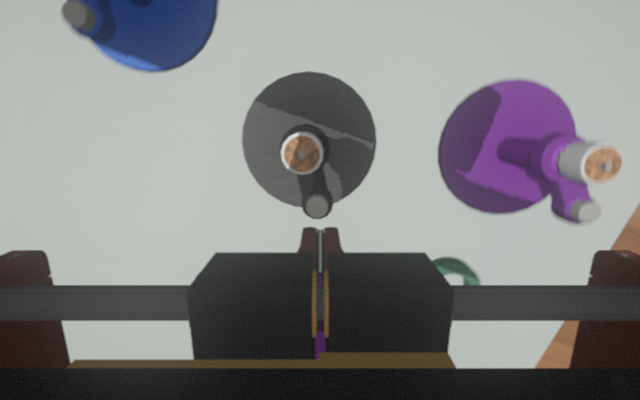

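The wrist view shows the grey stand with its cork top at (302,153) and button at (317,207), just ahead of the closed fingertips.

```bash
python3 - <<'E'
from h import *
w=dict(np.load("wrist1.npz"));w["st"]=dict(position=w["p"],ee_rot=w["r"])
g=cv2.cvtColor(w["color"],cv2.COLOR_BGR2GRAY)
h=ray(w,302,153,.157);b=ray(w,317,205,.127);d=b-h;print(h,b,np.hypot(*d[:2]),np.degrees(np.arctan2(d[1],d[0])))
print(ray(w,309,140,.014))
todo([b[0],b[1],.15],122)
E
```

```text
[0.50601004 0.1277489  0.157     ] [0.53626552 0.08366723 0.127     ] 0.053465770636396764 -55.53621922426877
[0.50524084 0.13034742 0.014     ]
cm [-1.45 -0.25 11.73] yaw -0.173 pos [0.5343 0.0976 0.2674] z [-0.01   0.004 -1.   ] q [ 0.05  0.24  1.56  0.    1.34 -0.34] F [ 0.8 -0.2  0.8] w 0.0006 t 3.15
```

The views agree: post axis about (0.505, 0.128), button about (0.535, 0.083). Moving down over the button.

```bash
python3 -m pendant '[{"jaw":255,"dx":0,"dy":0,"dz":0,"yaw":-0.17},{"jaw":255,"dx":-1.5,"dy":0,"dz":0,"yaw":0},{"jaw":255,"dx":0,"dy":0,"dz":5,"yaw":0},{"jaw":255,"dx":0,"dy":0,"dz":5,"yaw":0},{"jaw":255,"dx":0,"dy":0,"dz":1.5,"yaw":0},{"jaw":255,"dx":0,"dy":0,"dz":0,"yaw":0}]' 
python3 - <<'E'
from h import *
todo([.535,.083,.118],122)
E
```

```text
t: 3.9
position: [0.545, 0.0819, 0.1505]
ee_rot: [0.496, 0.868, -0.0, -0.003]
force: [0.1, -0.6, -0.3]
width: 0.0006
cm [ 0.58 -0.8   3.26] yaw -0.025 pos [0.545  0.0819 0.1505] z [-0.006  0.003 -1.   ] q [ 0.02  0.37  1.7   0.    1.08 -0.51] F [ 0.1 -0.6 -0.3] w 0.0006 t 3.9
```

```bash
python3 -m pendant '[{"jaw":255,"dx":0.6,"dy":-0.8,"dz":0,"yaw":0},{"jaw":255,"dx":0,"dy":0,"dz":0,"yaw":0}]'
python3 - <<'E'
from h import *
s=snap("scene");cv2.imwrite("pics/press1.png",cv2.resize(s["color"][140:260,300:440],(700,600),interpolation=cv2.INTER_CUBIC))
todo([.535,.083,.121],122)
E
```

```text
t: 4.15
position: [0.5365, 0.0829, 0.1533]
ee_rot: [0.497, 0.868, 0.001, -0.002]
force: [0.9, -0.6, -0.6]
width: 0.0004
cm [ 0.12 -0.2   3.25] yaw -0.027 pos [0.5373 0.0829 0.1535] z [-0.     0.003 -1.   ] q [ 0.02  0.35  1.71  0.    1.08 -0.51] F [1.1 0.5 0.7] w 0.0004 t 4.2
```

View pics/press1.png

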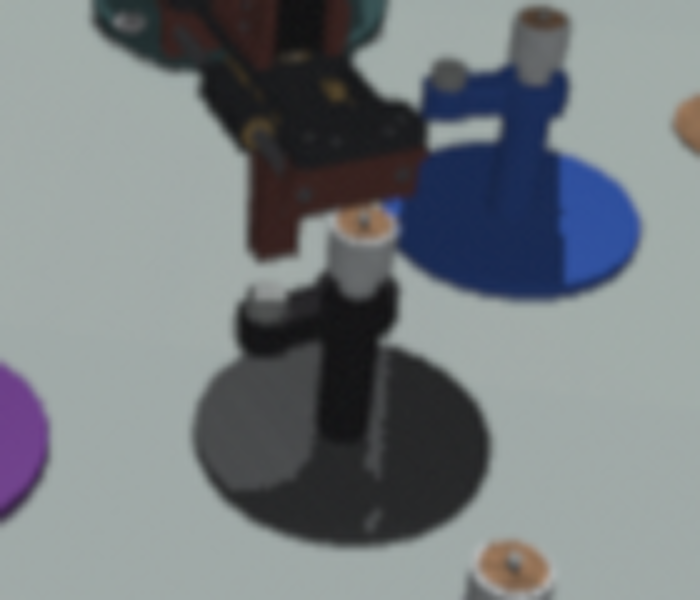

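The picture (closed fingertips at (275,258)) shows them right over the button (267,290), with the button still out. I'll press in small steps and watch the force.

```bash
python3 -m pendant '[{"jaw":255,"dx":0.1,"dy":-0.2,"dz":1.2,"yaw":0},{"jaw":255,"dx":0,"dy":0,"dz":1.0,"yaw":0},{"jaw":255,"dx":0,"dy":0,"dz":0.4,"yaw":0}]'
python3 -m pendant '[{"jaw":255,"dx":0,"dy":0,"dz":0.4,"yaw":0},{"jaw":255,"dx":0,"dy":0,"dz":0.4,"yaw":0}]'
python3 -m pendant '[{"jaw":255,"dx":0,"dy":0,"dz":0.4,"yaw":0},{"jaw":255,"dx":0,"dy":0,"dz":0.4,"yaw":0}]'
```

```text
t: 4.58
position: [0.5362, 0.083, 0.1275]
ee_rot: [0.497, 0.868, 0.002, 0.001]
force: [-0.1, 0.1, -0.3]
width: 0.0003
t: 4.82
position: [0.5371, 0.0827, 0.1206]
ee_rot: [0.496, 0.868, 0.002, 0.001]
force: [-9.7, -4.1, 51.4]
width: 0.0002
t: 5.08
position: [0.5373, 0.0826, 0.1205]
ee_rot: [0.496, 0.868, 0.002, 0.002]
force: [-11.4, -5.7, 44.6]
width: 0.0005
```

The button hit its hard stop at z = 0.1205 with rising force, so it is fully in. I'll lift, open the jaws and move over the head.

```bash
python3 -m pendant '[{"jaw":255,"dx":0,"dy":0,"dz":-3,"yaw":0},{"jaw":255,"dx":0,"dy":0,"dz":-5,"yaw":0},{"jaw":0,"dx":0,"dy":0,"dz":-5,"yaw":-0.03},{"jaw":0,"dx":5.5,"dy":0,"dz":0,"yaw":0},{"jaw":0,"dx":0,"dy":0,"dz":0,"yaw":0},{"jaw":0,"dx":0,"dy":0,"dz":0,"yaw":0},{"jaw":0,"dx":0,"dy":0,"dz":0,"yaw":0}]'
python3 - <<'E'
from h import *
todo([.505,.1285,.132],123)
E
```

```text
t: 5.95
position: [0.5079, 0.1292, 0.2553]
ee_rot: [0.483, 0.876, 0.003, 0.003]
force: [-0.1, 0.5, 0.3]
width: 0.0473
cm [ 0.12 -0.39 12.33] yaw -0.013 pos [0.5079 0.1292 0.2553] z [ 0.009  0.002 -1.   ] q [ 0.12  0.21  1.63  0.    1.28 -0.45] F [-0.1  0.5  0.3] w 0.0473 t 5.95
```

```bash
python3 -m pendant '[{"jaw":0,"dx":0.1,"dy":-0.3,"dz":0,"yaw":0},{"jaw":0,"dx":0,"dy":0,"dz":0,"yaw":0},{"jaw":0,"dx":0,"dy":0,"dz":2,"yaw":0},{"jaw":0,"dx":0,"dy":0,"dz":0,"yaw":0}]'
python3 - <<'E'
from h import *
s=snap("scene");a=s["color"][120:260,290:450]
w=snap("wrist");cv2.imwrite("pics/over.png",np.vstack([cv2.resize(a,(320,280)),cv2.resize(w["color"],(320,200))]))
todo([.505,.1285,.132],123)
E
```

```text
t: 6.45
position: [0.5053, 0.1267, 0.2338]
ee_rot: [0.484, 0.875, 0.002, 0.003]
force: [-0.8, -0.7, 0.7]
width: 0.086
cm [ 0.25 -0.16 10.34] yaw -0.016 pos [0.5066 0.127  0.2354] z [ 0.01   0.002 -1.   ] q [ 0.11  0.23  1.67  0.    1.23 -0.45] F [ 0.  -0.3 -0.8] w 0.0878 t 6.55
```

View pics/over.png

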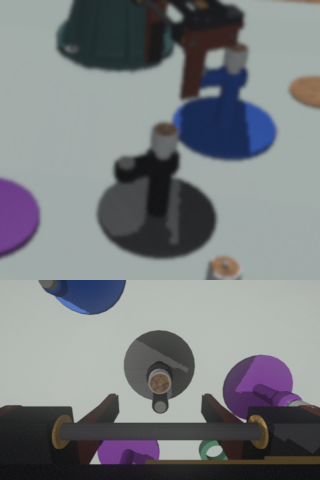

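The jaws are open and the head (160,380) sits midway between the fingertips (115 and 205) in the lower half. I'll check by projection, then descend.

```bash
python3 - <<'E'
from h import *
s=snap("wrist");p=np.array(s["st"]["position"])
g=s["color"].astype(int);m=((g[:,:,2]-g[:,:,0]>35)).astype(np.uint8);m[:,:280]=0;m[:,360:]=0;m[240:]=0;m[:170]=0
M=cv2.moments(m,True);print(M["m00"])
u,v=M["m10"]/M["m00"],M["m01"]/M["m00"];h=ray(s,u,v,.157);print(u,v,h)
todo([h[0],h[1],.132],123)
E
```

```text
657.0
317.5814307458143 203.52663622526637 [0.50464285 0.12880048 0.157     ]
cm [ 0.3  -0.2  10.37] yaw -0.016 pos [0.5068 0.1271 0.2357] z [ 0.011  0.002 -1.   ] q [ 0.11  0.23  1.67  0.    1.23 -0.45] F [ 0.4  0.1 -0.1] w 0.0879 t 6.6
```

```bash
python3 -m pendant '[{"jaw":0,"dx":0.3,"dy":-0.2,"dz":0,"yaw":0},{"jaw":0,"dx":0,"dy":0,"dz":4,"yaw":0},{"jaw":0,"dx":0,"dy":0,"dz":4,"yaw":0},{"jaw":0,"dx":0,"dy":0,"dz":1.8,"yaw":0},{"jaw":0,"dx":0,"dy":0,"dz":0,"yaw":0}]'
python3 - <<'E'
from h import *
todo([.505,.1287,.132],123)
E
```

```text
t: 7.22
position: [0.5076, 0.1298, 0.1392]
ee_rot: [0.484, 0.875, 0.006, 0.008]
force: [-0.8, 0.2, 0.6]
width: 0.0883
cm [ 0.05 -0.29  0.71] yaw -0.015 pos [0.5076 0.1298 0.1392] z [ 0.019  0.003 -1.   ] q [ 0.12  0.34  1.79  0.    1.   -0.44] F [-0.8  0.2  0.6] w 0.0883 t 7.225
```

```bash
python3 -m pendant '[{"jaw":0,"dx":0,"dy":-0.3,"dz":0.7,"yaw":0},{"jaw":0,"dx":0,"dy":0,"dz":0,"yaw":0}]'
python3 -m pendant '[{"jaw":255,"dx":0,"dy":0,"dz":0,"yaw":0},{"jaw":255,"dx":0,"dy":0,"dz":0,"yaw":0},{"jaw":255,"dx":0,"dy":0,"dz":0,"yaw":0},{"jaw":255,"dx":0,"dy":0,"dz":0,"yaw":0},{"jaw":255,"dx":0,"dy":0,"dz":0,"yaw":0},{"jaw":255,"dx":0,"dy":0,"dz":0,"yaw":0}]' 35
python3 - <<'E'
from h import *
todo([.505,.1287,.132],123)
E
```

```text
t: 7.48
position: [0.5061, 0.1284, 0.1335]
ee_rot: [0.484, 0.875, 0.007, 0.009]
force: [-1.1, 0.3, 0.2]
width: 0.0878
t: 8.22
position: [0.5059, 0.1277, 0.1351]
ee_rot: [0.484, 0.875, 0.006, 0.009]
force: [-3.1, -3.7, 3.0]
width: 0.0354
cm [ 0.14 -0.03  0.31] yaw -0.015 pos [0.5059 0.1277 0.1351] z [ 0.022  0.002 -1.   ] q [ 0.11  0.34  1.8  -0.    0.98 -0.45] F [-3.1 -3.7  3. ] w 0.0354 t 8.225
```

The head is held (opening 35.4 mm). Pulling up.

```bash
python3 -m pendant '[{"jaw":255,"dx":0,"dy":0,"dz":-1,"yaw":0},{"jaw":255,"dx":0,"dy":0,"dz":-1,"yaw":0},{"jaw":255,"dx":0,"dy":0,"dz":-1,"yaw":0}]'
python3 -m pendant '[{"jaw":255,"dx":0,"dy":0,"dz":-1,"yaw":0},{"jaw":255,"dx":0,"dy":0,"dz":-1,"yaw":0},{"jaw":255,"dx":0,"dy":0,"dz":-1,"yaw":0}]'
python3 - <<'E'
from h import *
todo([.506,.128,.225],123)
E
```

```text
t: 8.6
position: [0.5059, 0.1277, 0.1661]
ee_rot: [0.484, 0.875, 0.007, 0.009]
force: [1.8, -0.3, -4.7]
width: 0.0355
t: 8.98
position: [0.5059, 0.1277, 0.1985]
ee_rot: [0.484, 0.875, 0.007, 0.01]
force: [3.3, -0.3, -3.9]
width: 0.0355
cm [-0.01  0.09 -2.65] yaw -0.015 pos [0.5059 0.1277 0.1985] z [ 0.024  0.003 -1.   ] q [ 0.11  0.26  1.73 -0.    1.13 -0.45] F [ 3.3 -0.3 -3.9] w 0.0355 t 8.975
```

```bash
python3 -m pendant '[{"jaw":255,"dx":0,"dy":0,"dz":-1,"yaw":0},{"jaw":255,"dx":0,"dy":0,"dz":-1,"yaw":0}]'
python3 -m pendant '[{"jaw":255,"dx":0,"dy":0,"dz":-0.4,"yaw":0}]'
python3 -m pendant '[{"jaw":255,"dx":0,"dy":0,"dz":-0.3,"yaw":0}]'
python3 -m pendant '[{"jaw":255,"dx":0,"dy":0,"dz":-0.2,"yaw":0},{"jaw":255,"dx":0,"dy":0,"dz":-0.2,"yaw":0}]'
```

```text
t: 9.22
position: [0.5059, 0.1277, 0.2203]
ee_rot: [0.484, 0.875, 0.007, 0.01]
force: [3.6, -0.1, -4.4]
width: 0.0356
t: 9.35
position: [0.5059, 0.1277, 0.2252]
ee_rot: [0.484, 0.875, 0.008, 0.011]
force: [3.3, -0.5, -4.2]
width: 0.0355
t: 9.48
position: [0.5057, 0.1277, 0.2256]
ee_rot: [0.484, 0.875, 0.007, 0.01]
force: [18.5, 2.8, -47.5]
width: 0.0356
t: 9.72
position: [0.5058, 0.1277, 0.2255]
ee_rot: [0.484, 0.875, 0.007, 0.01]
force: [8.7, 0.3, -18.2]
width: 0.0355
```

The arm met a hard stop 90.4 mm above the grasp height. One last look with a hold.

```bash
python3 -m pendant '[{"jaw":255,"dx":0,"dy":0,"dz":-0.1,"yaw":0},{"jaw":255,"dx":0,"dy":0,"dz":-0.1,"yaw":0},{"jaw":255,"dx":0,"dy":0,"dz":-0.1,"yaw":0}]'
python3 - <<'E'
from h import *
s=snap("scene");cv2.imwrite("pics/final.png",np.vstack([cv2.resize(s["color"][90:250,290:450],(400,400),interpolation=cv2.INTER_CUBIC)]))
todo([.506,.128,.225],123)
E
```

```text
t: 10.1
position: [0.5058, 0.1277, 0.2254]
ee_rot: [0.484, 0.875, 0.007, 0.009]
force: [5.3, -0.7, -13.3]
width: 0.0354
cm [0.01 0.03 0.04] yaw -0.015 pos [0.5058 0.1277 0.2254] z [ 0.022  0.003 -1.   ] q [ 0.11  0.23  1.69  0.    1.2  -0.45] F [  5.4  -0.2 -13.5] w 0.0353 t 10.15
```

View pics/final.png

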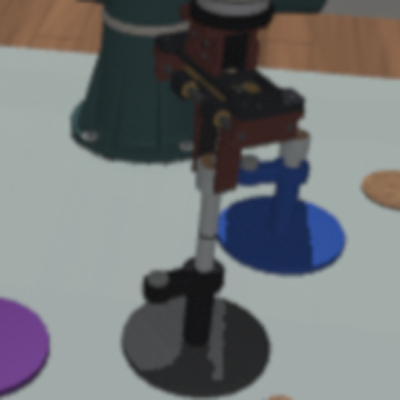

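The picture shows the head (207,180) held and the bare post long. The first dark ring is at (208,237), and the second sits close to the collar at about (208,262). The button is low on its arm (157,283).

```bash
python3 -c "
from bench import order,telemetry
print(order.hand_in());s=telemetry.state();print(s['t'],s['position'],s['force'],s['width'])"
```

```text
the job is handed in; nothing more can be done
None
the job is handed in; nothing more can be done
```

I pressed the dark steel stand's lock button fully in and pulled the post up by its head, past the first stop, to the hard second stop. I handed the job in at about 10 s of the 45 s, still gripping the head. No verdict was reported.

- **Button:** the closed fingertips stopped hard at z = 0.1205 m, where a fully pressed button top should be 0.121 m. The force there rose to about 51 N. That is over the 40 N limit for the arm and gripper body, but it was the fingertips pressing, and the wrist limit is 120 N.
- **Post:** the tool rose 90.3 mm before the hard stop, with no sign of slipping. The force spiked briefly to about 48 N at the stop and settled to about 13 N of upward pull against it.
- **Grip:** the opening held steady at about 35.4 mm on the 36 mm head, with the grip set to 35 N.
- **Last picture:** the post is extended, with the first dark ring well clear. The second ring, at the collar, is only faintly visible.
- **Not checked:** I took no final picture of the mug, lantern and grip ring. The path kept well clear of them and the force readings showed no contact on the way.

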